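Put the right lids on the leftovers

TASK

Get the four open food containers ready for the fridge: put on each one the lid that fits it in shape and size, fully home, so that the lid's lip sits inside the container and the lid lies flat on the rim all round. Leave the containers, the jar and the butter tub standing where they are, and do not tip any food out.

Things in the scene. Friction and masses are not known exactly. Their poses are not given: they have to be found in the camera images.
- box_round_large: Larger round clear food container with red cherry tomatoes in it: outside diameter 120 mm, 70 mm high. Loose, open on top, walls 4 mm. Origin: centre of the underside, z up; yaw means nothing. Its origin is 64 mm below that of its lid when the lid is on. About 0.45 kg.
- box_round_small: Smaller round clear food container with dark olives in it: outside diameter 84 mm, 80 mm high. Loose, open on top, walls 4 mm. Origin: centre of the underside, z up; yaw means nothing. Its origin is 74 mm below that of its lid when the lid is on. About 0.35 kg.
- box_square: Square clear food container with limes in it: outside 96 x 96 mm, 60 mm high. Loose, open on top, walls 4 mm. Origin: centre of the underside, z up, x and y along its sides. Its origin is 54 mm below that of its lid when the lid is on. About 0.45 kg.
- box_rect: Oblong clear food container with carrots in it: outside 130 mm (along its x) x 86 mm (along its y), 65 mm high. Loose, open on top, walls 4 mm. Origin: centre of the underside, z up. Its origin is 59 mm below that of its lid when the lid is on. About 0.5 kg.
- lid_round_large: Larger round white lid, plate 128 mm in diameter, with a round knob 24 mm in diameter in the middle. Loose, right way up. Upwards: lip 6 mm high, set in 14 mm from the edge; plate 5 mm; grip 22 mm; 33 mm in all. When on, plate on rim, lip inside with 6 mm to spare all round. Origin: centre of the lip's underside, z up; yaw means nothing. About 90 g.
- lid_round_small: Smaller round white lid, plate 92 mm in diameter, with a round knob 24 mm in diameter in the middle. Loose, right way up. Upwards: lip 6 mm high, set in 14 mm from the edge; plate 5 mm; grip 22 mm; 33 mm in all. When on, plate on rim, lip inside with 6 mm to spare all round. Origin: centre of the lip's underside, z up; yaw means nothing. About 50 g.
- lid_square: Square white lid, plate 104 x 104 mm, with a bar grip in the middle, 48 mm long (along the lid's x) and 16 mm wide. Loose, right way up. Upwards: lip 6 mm high, set in 14 mm from the edge; plate 5 mm; grip 22 mm; 33 mm in all. When on, plate on rim, lip inside with 6 mm to spare all round. Origin: centre of the lip's underside, z up, x and y along its sides. About 80 g.
- lid_rect: Oblong white lid, plate 138 mm (along its x) x 94 mm (along its y), with a bar grip in the middle, 48 mm long (along the lid's x) and 16 mm wide. Loose, right way up. Upwards: lip 6 mm high, set in 14 mm from the edge; plate 5 mm; grip 22 mm; 33 mm in all. When on, plate on rim, lip inside with 6 mm to spare all round. Origin: centre of the lip's underside, z up. About 100 g.
- jar: Closed glass jar, not part of the job: 68 mm in diameter, about 85 mm high with its steel cap, standing loose. Origin: centre of its underside. It is the tallest thing within the work area, apart from the containers with lids on (up to 107 mm).
- butter_tub: Closed yellow butter tub, not part of the job: 106 x 76 mm, 49 mm high, standing loose. Origin: centre of its underside.
There are look-alikes about, which are no part of the job. Leave any pink look-alike of the butter_tub alone.

How it is judged:
At the end, for the whole second after the job is handed in: Each lid is on its own container, centred within 10 mm, down on the rim within 2.5 mm and 0.05 rad, at rest. Containers upright (0.05 rad), jar and butter tub upright (0.1 rad), all within 40 mm of where they stood at the start (horizontal distance between lid_round_large and box_round_large below 0.01 m and z of lid_round_large in the frame of box_round_large between 0.0615 and 0.0665 m and angle between the z axis of lid_round_large and the z axis of box_round_large, either way round below 0.05 rad and angle between each of box_round_large, box_round_small, box_square, box_rect's own z axis and vertical below 0.05 rad and linear speed of each of lid_round_large, box_round_large, lid_round_small, box_round_small, lid_square, box_square, lid_rect, box_rect below 0.01 m/s and distance of each of box_round_large, box_round_small, box_square, box_rect, jar, butter_tub from where it was at the start of the episode below 0.04 m and horizontal distance between lid_round_small and box_round_small below 0.01 m and z of lid_round_small in the frame of box_round_small between 0.0715 and 0.0765 m and angle between the z axis of lid_round_small and the z axis of box_round_small, either way round below 0.05 rad and horizontal distance between lid_square and box_square below 0.01 m and z of lid_square in the frame of box_square between 0.0515 and 0.0565 m and angle between the z axis of lid_square and the z axis of box_square, either way round below 0.05 rad and horizontal distance between lid_rect and box_rect below 0.01 m and z of lid_rect in the frame of box_rect between 0.0565 and 0.0615 m and angle between the z axis of lid_rect and the z axis of box_rect, either way round below 0.05 rad and angle between each of jar, butter_tub's own z axis and vertical below 0.1 rad); the robot touches nothing.
It fails at once if a container is tipped by more than about 20 degrees (0.35 rad) (angle between any of box_round_large, box_round_small, box_square, box_rect's own z axis and vertical above 0.35 rad).
It also fails if it takes over 109 s, if anything falls off the work surface, if the arm or the gripper's body presses on something with over 40 N, if the wrist force passes 120 N, or if a joint passes its speed limit or range.

ROBOT

A 7-joint arm with a two-finger parallel gripper is mounted at the origin on the work surface. World frame = base frame: x ahead of the robot, y to its left, z up, the work surface at z = 0. Lengths are in m, angles in rad, forces in N, time in s.
With the tool pointing down it reaches from about 0.4 to 0.85 m from the base axis. Payload 4.5 kg.
Tool frame: the origin (TCP) lies at the very end of the fingers, on their centre line; the grasp point (between the pads) lies 19 mm behind it; z points along the fingers, y is the line along which they close (so a half turn about z gives the same grasp; the last joint's range is limited). The gripper opens to 88 mm and grips with 3 to 60 N. Pads are 18 mm wide; open, the fingers measure 123 mm over their backs; the gripper's body (75 mm by 187 mm) begins 45 mm behind the grasp point.
Start: joints at [1.172, 0.689, -0.195, 1.565, 0.157, 0.902, -0.215], TCP at [0.262, -0.567, 0.239] pointing down, gripper open.
Joint ranges: [-3.01, 3.01], [-0.46, 2.08], [-1.47, 1.51], [0.13, 2.56], [-1, 4.14], [0.04, 2.09], [-2.66, 2.66]. Speed limits (rad/s): [2.57, 2.57, 3.14, 3.14, 3.14, 3.14, 3.14].

INTERFACE

Orientations are given as a unit quaternion [x, y, z, w].
In Python, from plant import r, optics gives the robot as it stands.
- The arm moves only by the tool servo_tool, never from a script. Its arguments are lists of equal length, an entry for each row: "translation": the shift along the tool's x, y, z in m, a list of three; "turn": the turn, a rotation vector about the tool's x, y, z in rad, a list of three. In form: {"translation": [[dx, dy, dz], ...], "turn": [[rx, ry, rz], ...]}. A call has 1 to 10 rows; each row shifts and turns the commanded pose from where the row before left it, along the tool's axes as they then stand; what a row does not reach is not made up. A row lasts 1/8 s, in which the tool goes at most 62.5 mm and 10.7 degrees, less where a joint would pass 70% of its speed; a pose out of reach is approached as far as the arm can. A call is refused whole if a number of a shift passes 0.0625 or a number of a turn 0.188, either way. A call with a gripper value outside its range is refused whole. "grip" is the opening, from 0 (shut) to 1 (fully open), set as the call begins (left out, the last holds). The fingers move at their own pace and stop on an object; "grip_force" is the grip in N (left out, the last holds). Time passes only in rows, so rows that do not move let the fingers close. It gives the time, the measured TCP pose, the force, the opening and the grip force at its end, in the units of the state.
- r.get_state(): the state, without advancing time (a new reading comes with each control period).
- optics.snapshot(name): name is "side" or "top"; returns a dict with "img" (480x640x3 uint8, red, green, blue), "z_map" (480x640 float32, m along the optical axis (not along the pixel's ray), 0 where there is no reading), "mtx" (3x3 intrinsics, pixels), "R" (3x3) and "t" (3): a world point X has camera coordinates R X + t. Camera axes: x right, y down, z forward; pixel columns grow to the right and rows downward; lengths in m; the calibration is good to about 2 mm. A picture is of the moment at which its call begins.
- r.finish_job(): hands the job in; it is judged then, once.
The state is a dict: "clock": time; "q": joint angles; "qd": joint speeds; "joint_torque": joint torques, N m; "tool_pos": TCP position; "eef_rot": TCP orientation; "contact_force": force on the tool from outside, world axes, zero at the start; "moment": the same for the moment, N m; "opening": opening from 0.0 (shut) to 1.0 (fully open); "finger_force": force on a finger pad.
Only numpy, scipy, OpenCV 4.12 (cv2) and the standard library are available. Lean on these libraries where they do the work, as an engineer would, in place of code of your own. Each camera call takes 0.05 s, during which the arm holds its last target. There are 200 camera calls.

## Working session

There is one attempt and no reset: what is moved stays moved. The work goes in short steps, Python scripts to look and compute and a tool call to move; the robot and the scene stay as the last step left them, time stands still between calls to the robot, and variables do not carry over. Pictures are saved under pics/ and viewed, at most 14 in all, crops included, and the job is handed in when it is done.

Besides the shell and the picture viewer there is one more tool, called in YAML: its name, and indented under it one key for each argument. servo_tool: Moves the arm, as the interface text tells. Its arguments: {"type":"object","properties":{"translation":{"type":"array"},"turn":{"type":"array"},"grip":{"type":"number"},"grip_force":{"type":"number"}},"required":["translation","turn"]}

```bash
mkdir -p pics; ls; python3 - <<'E'
from plant import r, optics
import cv2,numpy as np
s=r.get_state();print({k:np.round(v,3) for k,v in s.items()})
for n in("top","side"):
    d=optics.snapshot(n);cv2.imwrite(f"pics/{n}0.png",d["img"][:,:,::-1]);np.savez(f"{n}0.npz",**d)
    print(n,d["mtx"],np.round(d["R"],4),d["t"],d["z_map"].min(),d["z_map"].max())
E
```

```text
pics
{'clock': np.float64(0.0), 'q': array([ 1.172,  0.69 , -0.194,  1.566,  0.157,  0.902, -0.215]), 'qd': array([-0.   ,  0.001,  0.001, -0.001,  0.   , -0.001,  0.001]), 'joint_torque': array([ 1.0000e-03, -5.2757e+01, -1.2670e+00, -1.5343e+01, -5.3000e-02,
        7.0000e-03,  0.0000e+00]), 'tool_pos': array([ 0.262, -0.567,  0.238]), 'eef_rot': array([ 0.977,  0.215, -0.   , -0.001]), 'contact_force': array([ 0.006,  0.21 , -0.205]), 'moment': array([ 0.003, -0.021, -0.029]), 'finger_force': np.float64(0.0), 'opening': np.float64(0.999)}
top [[525.69874737   0.         326.39261593]
 [  0.         525.69874737 234.74691815]
 [  0.           0.           1.        ]] [[-0.0132 -0.9999  0.0097]
 [-0.9867  0.0115 -0.162 ]
 [ 0.1618 -0.0117 -0.9867]] [-0.06065783  0.49829497  1.50768829] 0.0 2.53869
side [[586.92530777   0.         319.14920727]
 [  0.         586.92530777 233.11186156]
 [  0.           0.           1.        ]] [[-0.9594 -0.2819  0.0097]
 [-0.2241  0.7411 -0.6328]
 [ 0.1712 -0.6093 -0.7742]] [0.47307501 0.18109958 1.57771156] 0.0 3.7803981
```

View pics/top0.png

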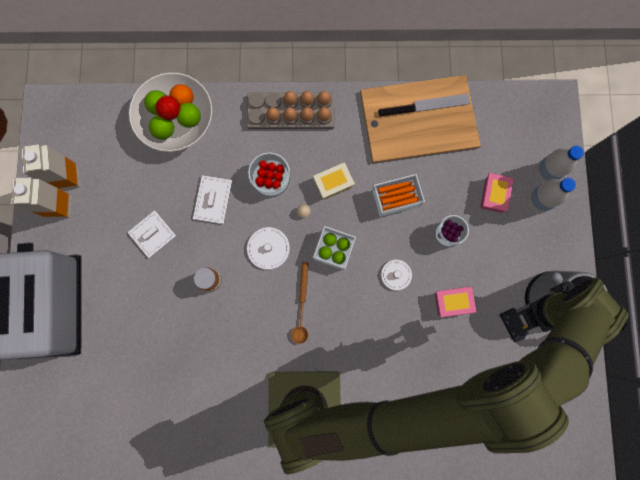

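View pics/side0.png

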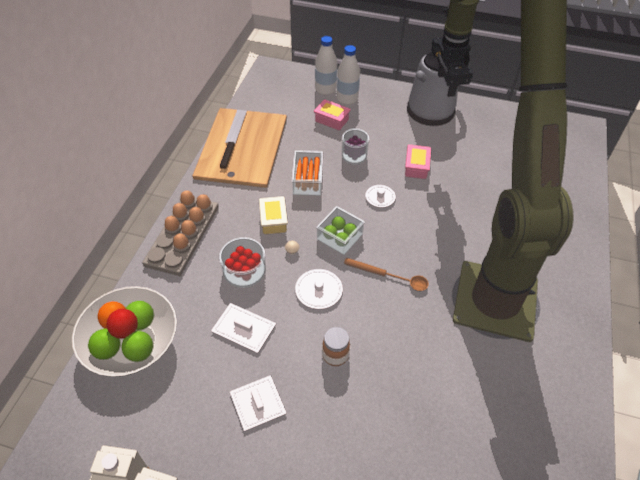

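The top image shows these lids:
- oblong (211,200)
- square (151,234)
- large round (268,248)
- small round (396,275)

It also shows these containers:
- tomatoes (269,174)
- olives (451,231)
- limes (334,248)
- carrots (399,195)

The jar is at (207,279) and the butter tub at (333,180). The pink look-alikes are at (497,192) and (456,302). Other round or white things that could be confused are the bowl (171,113), the cartons (40,180), the egg (303,211) and the knife board.

The side image agrees: lids at (244,328), (258,403), (319,289) and (380,196).

```bash
cat > h.py <<'E'
import numpy as np,cv2
def load(n): 
    d=np.load(n); return {k:d[k] for k in d}
def pts(d):
    v,u=np.mgrid[:480,:640]; z=d["z_map"].astype(float); K=d["mtx"]
    c=np.stack([(u-K[0,2])/K[0,0]*z,(v-K[1,2])/K[1,1]*z,z],-1)
    P=(c-d["t"])@d["R"]; P[z==0]=np.nan; return P
def ray(d,uv,h):
    uv=np.atleast_2d(uv).astype(float);K=d["mtx"]
    c=np.c_[(uv-K[[0,1],[2,2]])/K[0,0],np.ones(len(uv))]@d["R"]; o=-d["R"].T@d["t"]
    return (o+c*((h-o[2])/c[:,2])[:,None])[:,:2]
def proj(d,X):
    c=np.atleast_2d(X)@d["R"].T+d["t"];K=d["mtx"]; return c[:,:2]/c[:,2:]*K[0,0]+K[[0,1],[2,2]]
E
python3 - <<'E'
from h import *
L={}
for n in("top","side"):
    d=load(n+"0.npz");P=pts(d);h=P[...,2];L[n]=(d,h)
    print(n,(d["z_map"]==0).sum(),[round(float(np.nanmedian(h[a])),4) for a in ([(slice(300,340),slice(120,180))] if n=="top" else [(slice(380,440),slice(380,440))])])
d,h=L["top"]
g=lambda h:cv2.applyColorMap(np.clip(np.nan_to_num(h,nan=0)*2500,0,255).astype(np.uint8),cv2.COLORMAP_JET)
c=g(h)[140:300,120:480]
cv2.imwrite("pics/h.png",cv2.resize(c,None,fx=2.2,fy=2.2,interpolation=0))
i=cv2.resize(d["img"][140:300,120:480,::-1],None,fx=2.2,fy=2.2,interpolation=2)
cv2.imwrite("pics/c.png",np.vstack([i[:, :792],cv2.resize(c,(792,352),interpolation=0)])[:600] if 0 else cv2.resize(np.vstack([i,cv2.resize(c,(i.shape[1],i.shape[0]),interpolation=0)]),(674,600)))
E
```

```text
top 1239 [0.0002]
side 1161 [0.0014]
```

View pics/c.png

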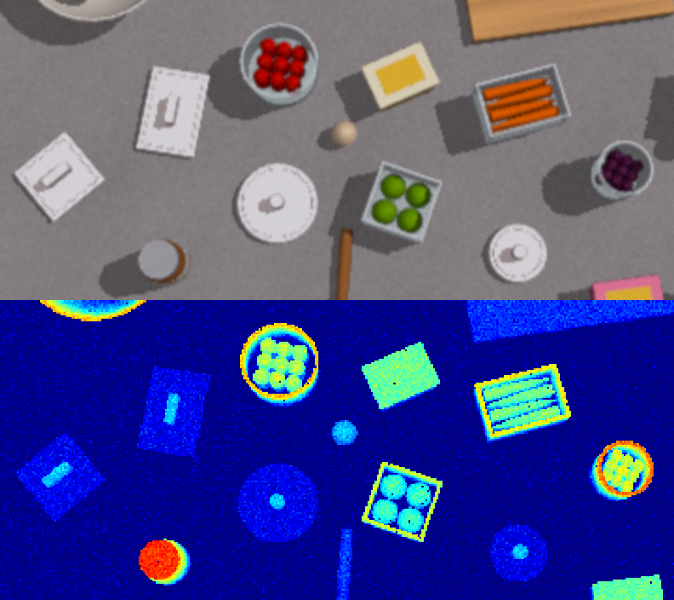

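The crop and the height map show the rims and lids cleanly. The square and oblong lids have bar grips and the round ones have knobs, as described. Next I'll fit them in both views.

```bash
cat >> h.py <<'E'
def fit(Q,shape):
    Q=Q.astype(np.float32)
    if shape=="r":
        # algebraic circle fit on convex hull
        H=cv2.convexHull(Q)[:,0].astype(float); A=np.c_[2*H,np.ones(len(H))]
        s=np.linalg.lstsq(A,(H**2).sum(1),rcond=None)[0]; return s[:2],2*np.sqrt(s[2]+s[:2]@s[:2]),0,0
    (c,(w,l),a)=cv2.minAreaRect(Q)
    if w<l: w,l,a=l,w,a+90
    return np.array(c),w,l,(a+90)%180-90   # a = direction of long side
def near(d,c,rad,lo,hi):
    P=pts(d);m=(np.hypot(P[...,0]-c[0],P[...,1]-c[1])<rad)&(P[...,2]>lo)&(P[...,2]<hi);return P[m]
E
cat > meas.py <<'E'
from h import *
import sys
O={"BRL":((269,174),.07,"r",.085),"BRS":((451,231),.08,"r",.07),"BSQ":((334,248),.06,"s",.08),"BRE":((399,195),.065,"s",.09),
"LRL":((268,248),.011,"r",.08),"LRS":((396,275),.011,"r",.07),"LSQ":((151,234),.011,"s",.085),"LRE":((211,200),.011,"s",.09)}
d0=load("top0.npz")
def run(tag,names=O):
  for n in names:
    px,H,s,R=O[n]; c=ray(d0,px,H)[0]
    for v in("top","side"):
        d=load(v+tag+".npz");P=near(d,c,R,H-.004,H+.004)
        o=fit(P[:,:2],s); msg=""
        if n[0]=="L":
            G=near(d,c,.05,.027,.04); g=fit(G[:,:2],s); msg=f"grip {np.round(g[0],4)} mean {np.round(np.median(G[:,:2],0),4)} {g[1]:.3f} {g[2]:.3f} ang {g[3]:.1f} z {np.median(G[:,2]):.4f}"
        print(n,v,len(P),np.round(o[0],4),f"{o[1]:.3f} {o[2]:.3f} ang {o[3]:.1f} mean",np.round(P[:,:2].mean(0),4),f"z {np.median(P[:,2]):.4f}",msg)
if __name__=="__main__": run("0")
E
python3 meas.py
python3 - <<'E'
from scipy.spatial.transform import Rotation as R
print(R.from_quat([.977,.215,0,-.001]).as_matrix().round(3))
E
```

```text
BRL top 157 [0.6826 0.1011] 0.121 0.000 ang 0.0 mean [0.6799 0.1036] z 0.0695 
BRL side 247 [0.6799 0.1019] 0.122 0.000 ang 0.0 mean [0.6773 0.1047] z 0.0696 
BRS top 120 [ 0.5039 -0.433 ] 0.085 0.000 ang 0.0 mean [ 0.5006 -0.4333] z 0.0787 
BRS side 113 [ 0.5012 -0.4333] 0.089 0.000 ang 0.0 mean [ 0.5003 -0.4315] z 0.0798 
BSQ top 185 [ 0.4598 -0.0889] 0.100 0.100 ang -20.3 mean [ 0.4593 -0.0877] z 0.0593 
BSQ side 233 [ 0.456  -0.0894] 0.103 0.102 ang -19.9 mean [ 0.4588 -0.0846] z 0.0599 
BRE top 192 [ 0.616  -0.2812] 0.132 0.090 ang -75.5 mean [ 0.6143 -0.2771] z 0.0640 
BRE side 189 [ 0.6133 -0.2804] 0.143 0.090 ang -75.4 mean [ 0.612  -0.2747] z 0.0649 
LRL top 1017 [0.4598 0.1077] 0.144 0.000 ang 0.0 mean [0.4648 0.1076] z 0.0108 grip [0.4658 0.1076] mean [0.4647 0.1084] 0.022 0.000 ang 0.0 z 0.0328
LRL side 1140 [0.4651 0.108 ] 0.155 0.000 ang 0.0 mean [0.4619 0.1105] z 0.0116 grip [0.4622 0.1088] mean [0.4621 0.1101] 0.023 0.000 ang 0.0 z 0.0328
LRS top 501 [ 0.3759 -0.2699] 0.131 0.000 ang 0.0 mean [ 0.3808 -0.2729] z 0.0107 grip [ 0.3814 -0.2738] mean [ 0.3822 -0.2727] 0.0
[... 170 characters left out ...]
 0.0 z 0.0323
LSQ top 822 [0.5157 0.4528] 0.162 0.146 ang 67.7 mean [0.5114 0.4566] z 0.0111 grip [0.5121 0.456 ] mean [0.5109 0.4565] 0.048 0.017 ang -53.2 z 0.0320
LSQ side 1417 [0.5158 0.4637] 0.159 0.155 ang -83.7 mean [0.5094 0.4587] z 0.0119 grip [0.5101 0.4557] mean [0.5086 0.4574] 0.049 0.016 ang -49.0 z 0.0337
LRE top 986 [0.6115 0.2815] 0.171 0.164 ang -45.4 mean [0.6154 0.2785] z 0.0107 grip [0.6163 0.2769] mean [0.6174 0.2766] 0.047 0.017 ang -9.9 z 0.0326
LRE side 1280 [0.6181 0.2847] 0.172 0.158 ang -34.3 mean [0.6137 0.2798] z 0.0117 grip [0.6141 0.2776] mean [0.6117 0.2784] 0.050 0.018 ang -13.5 z 0.0333
[[ 0.908  0.42  -0.   ]
 [ 0.42  -0.908  0.002]
 [ 0.    -0.002 -1.   ]]
```

```bash
cat > lids.py <<'E'
from h import *
def lids(tag,names=("LRL","LRS","LSQ","LRE")):
    C={"LRL":(.4635,.108),"LRS":(.38,-.2727),"LSQ":(.511,.4565),"LRE":(.615,.278)}
    for v in("top","side"):
        d=load(v+tag+".npz");hsv=cv2.cvtColor(d["img"],cv2.COLOR_RGB2HSV)
        m=((hsv[...,2]>150)&(hsv[...,1]<40)).astype(np.uint8)
        m=cv2.morphologyEx(m,cv2.MORPH_CLOSE,np.ones((5,5)))
        n,lab,st,ce=cv2.connectedComponentsWithStats(m)
        for k in names:
            u=proj(d,[*C[k],.011])[0].round().astype(int); l=lab[u[1],u[0]]
            c=max(cv2.findContours((lab==l).astype(np.uint8),0,1)[0],key=cv2.contourArea)[:,0]
            o=fit(ray(d,c,.011),"r" if k[1]=="R" and k!="LRE" else "s")
            print(k,v,l,st[l][4],np.round(o[0],4),f"{o[1]:.3f} {o[2]:.3f} ang {o[3]:.1f}")
if __name__=="__main__": lids("0")
E
python3 lids.py
cat > go.py <<'E'
import sys,numpy as np
from plant import r
from scipy.spatial.transform import Rotation as R
x,y,z,yaw=map(float,sys.argv[1:5])
s=r.get_state();M=R.from_quat(s["eef_rot"]).as_matrix()
cur=np.degrees(np.arctan2(M[1,0],M[0,0]));d=(yaw-cur+90)%180-90
if len(sys.argv)>5: d=(yaw-cur+180)%360-180
T=np.array([[np.cos(np.radians(cur+d)),np.sin(np.radians(cur+d)),0],[np.sin(np.radians(cur+d)),-np.cos(np.radians(cur+d)),0],[0,0,-1]])
rv=R.from_matrix(M.T@T).as_rotvec()
print("t",round(float(s["clock"]),2),"pos",s["tool_pos"].round(4),"yaw",cur.round(1),"q",s["q"].round(2),"F",s["contact_force"].round(1),"open",round(float(s["opening"]),3))
print("TURN",rv.round(4),"then SHIFT",(T.T@(np.array([x,y,z])-s["tool_pos"])).round(4))
E
python3 - <<'E'
from h import *
d=load("top0.npz")
for n,p,h in(("jar",(207,279),.085),("butter",(333,180),.049)): print(n,ray(d,p,h))
E
python3 go.py .38 -.2727 .10 24.8
```

```text
LRL top 28 1437 [0.4655 0.1079] 0.127 0.000 ang 0.0
LRS top 35 728 [ 0.381  -0.2736] 0.091 0.000 ang 0.0
LSQ top 26 1208 [0.5124 0.457 ] 0.105 0.105 ang 40.1
LRE top 17 1382 [0.6171 0.2774] 0.138 0.094 ang -9.8
LRL side 26 121280 [ 0.6332 -0.186 ] 1.842 0.000 ang 0.0
LRS side 26 121280 [ 0.6332 -0.186 ] 1.842 0.000 ang 0.0
LSQ side 26 121280 [ 0.5112 -0.1492] 1.783 1.126 ang -89.6
LRE side 26 121280 [ 0.5112 -0.1492] 1.783 1.126 ang -89.6
jar [[0.36792674 0.27150349]]
butter [[ 0.66134996 -0.08864269]]
t 0.1 pos [ 0.2619 -0.5669  0.238 ] yaw 24.8 q [ 1.17  0.69 -0.19  1.57  0.16  0.9  -0.22] F [ 0.1 -0.  -0.8] open 0.999
TURN [-0.0016  0.0001 -0.    ] then SHIFT [ 0.2306 -0.2175  0.138 ]
```

servo_tool:
  translation:
    - [0.046,-0.0435,0]
    - [0.046,-0.0435,0]
    - [0.046,-0.0435,0]
    - [0.046,-0.0435,0]
    - [0.0466,-0.0435,0]
    - [0,0,0.046]
    - [0,0,0.046]
    - [0,0,0.046]
    - [0,0,0]
    - [0,0,0]
  turn:
    - [0,0,0]
    - [0,0,0]
    - [0,0,0]
    - [0,0,0]
    - [0,0,0]
    - [0,0,0]
    - [0,0,0]
    - [0,0,0]
    - [0,0,0]
    - [0,0,0]
  grip: 0.55

```text
clock: 1.35
tool_pos: [0.379, -0.2777, 0.1018]
eef_rot: [0.977, 0.215, 0.0, 0.0]
contact_force: [-0.4, 0.4, 0.1]
opening: 0.555
finger_force: 0.0
```

```bash
python3 go.py .3798 -.273 .014 24.8
```

```text
t 1.35 pos [ 0.379  -0.2777  0.1018] yaw 24.8 q [ 0.59  0.74 -0.08  2.14  0.22  0.26 -0.83] F [-0.4  0.4  0.1] open 0.555
TURN [ 0.001  -0.0006 -0.0001] then SHIFT [ 0.0027 -0.0039  0.0878]
```

servo_tool:
  translation:
    - [0.0027,-0.0039,0.02]
    - [0,0,0.03]
    - [0,0,0.025]
    - [0,0,0.0128]
    - [0,0,0]
    - [0,0,0]
  turn:
    - [0,0,0]
    - [0,0,0]
    - [0,0,0]
    - [0,0,0]
    - [0,0,0]
    - [0,0,0]

```text
clock: 2.1
tool_pos: [0.3803, -0.2734, 0.0143]
eef_rot: [0.977, 0.215, 0.001, 0.0]
contact_force: [-0.1, 1.0, -0.0]
opening: 0.55
finger_force: 0.0
```

servo_tool:
  translation:
    - [0,0,0]
    - [0,0,0]
    - [0,0,0]
    - [0,0,0]
    - [0,0,0]
  turn:
    - [0,0,0]
    - [0,0,0]
    - [0,0,0]
    - [0,0,0]
    - [0,0,0]
  grip: 0
  grip_force: 25

```text
clock: 2.72
tool_pos: [0.38, -0.2732, 0.0135]
eef_rot: [0.977, 0.215, 0.0, 0.0]
contact_force: [-0.5, -0.7, 6.1]
opening: 0.264
finger_force: 25.0
```

servo_tool:
  translation:
    - [0,0,-0.02]
    - [0,0,-0.04]
    - [0,0,-0.05]
    - [0,0,-0.03]
    - [0,0,0]
    - [0,0,0]
  turn:
    - [0,0,0]
    - [0,0,0]
    - [0,0,0]
    - [0,0,0]
    - [0,0,0]
    - [0,0,0]

```text
clock: 3.48
tool_pos: [0.3791, -0.2726, 0.1524]
eef_rot: [0.977, 0.215, -0.001, -0.001]
contact_force: [-0.3, 1.5, -0.5]
opening: 0.262
finger_force: 25.0
```

```bash
python3 go.py .5025 -.433 .15 24.8
```

```text
t 3.48 pos [ 0.3791 -0.2726  0.1524] yaw 24.8 q [ 0.62  0.64 -0.14  2.11  0.22  0.4  -0.84] F [-0.3  1.5 -0.5] open 0.262
TURN [-0.0018  0.0013 -0.    ] then SHIFT [0.0447 0.1973 0.0024]
```

servo_tool:
  translation:
    - [0.0075,0.033,0]
    - [0.0075,0.033,0]
    - [0.0075,0.033,0]
    - [0.0075,0.033,0]
    - [0.0075,0.033,0]
    - [0.0075,0.033,0]
    - [0,0,0]
    - [0,0,0]
  turn:
    - [0,0,0]
    - [0,0,0]
    - [0,0,0]
    - [0,0,0]
    - [0,0,0]
    - [0,0,0]
    - [0,0,0]
    - [0,0,0]

```text
clock: 4.47
tool_pos: [0.5024, -0.4323, 0.151]
eef_rot: [0.977, 0.215, -0.002, -0.002]
contact_force: [0.6, 0.1, -1.0]
opening: 0.267
finger_force: 25.0
```

```bash
python3 go.py .5025 -.433 .088 24.8; python3 - <<'E'
from plant import optics
import cv2,numpy as np
from h import *
ims=[]
for n in("top","side"):
    d=optics.snapshot(n);np.savez(f"{n}1.npz",**d);u=proj(d,[.5025,-.433,.1])[0].astype(int)
    ims.append(cv2.resize(d["img"][max(0,u[1]-50):u[1]+50,u[0]-50:u[0]+50,::-1],(400,400),interpolation=2))
cv2.imwrite("pics/p1.png",np.hstack(ims))
E
```

```text
t 4.47 pos [ 0.5024 -0.4323  0.151 ] yaw 24.8 q [ 0.74  0.85 -0.2   1.51  0.2   0.81 -0.67] F [ 0.6  0.1 -1. ] open 0.267
TURN [-0.0045  0.0022  0.0005] then SHIFT [-0.0002  0.0006  0.063 ]
```

View pics/p1.png

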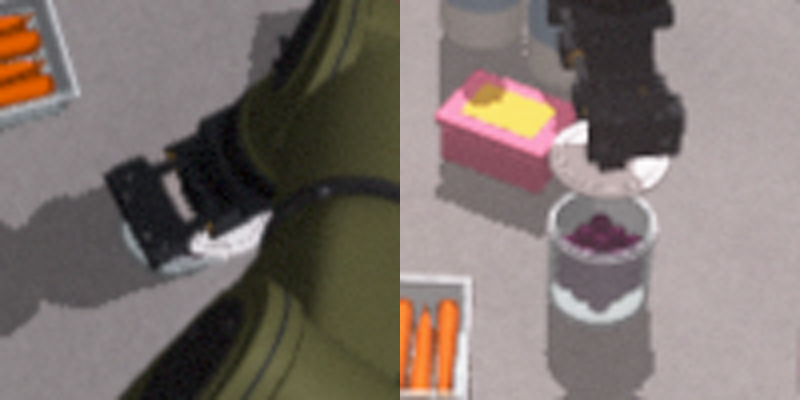

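The side crop shows the small lid level, directly over the olive container. Lowering it now.

servo_tool:
  translation:
    - [0,0,0.02]
    - [0,0,0.02]
    - [0,0,0.01]
    - [0,0,0.007]
    - [0,0,0.006]
    - [0,0,0]
    - [0,0,0]
  turn:
    - [-0.0045,0.0022,0]
    - [0,0,0]
    - [0,0,0]
    - [0,0,0]
    - [0,0,0]
    - [0,0,0]
    - [0,0,0]

```text
clock: 5.45
tool_pos: [0.5041, -0.4342, 0.0905]
eef_rot: [0.977, 0.215, 0.002, 0.002]
contact_force: [0.0, 0.2, -0.2]
opening: 0.265
finger_force: 25.0
```

servo_tool:
  translation:
    - [0,0,0.002]
    - [0,0,0.001]
    - [0,0,0]
  turn:
    - [0,0,0]
    - [0,0,0]
    - [0,0,0]

```text
clock: 5.82
tool_pos: [0.5039, -0.4341, 0.0876]
eef_rot: [0.977, 0.215, 0.001, 0.002]
contact_force: [-0.0, 0.7, 3.6]
opening: 0.261
finger_force: 25.0
```

servo_tool:
  translation:
    - [0,0,0]
    - [0,0,0]
    - [0,0,0]
    - [0,0,-0.03]
    - [0,0,-0.05]
    - [0,0,0]
  turn:
    - [0,0,0]
    - [0,0,0]
    - [0,0,0]
    - [0,0,0]
    - [0,0,0]
    - [0,0,0]
  grip: 0.5

```text
clock: 6.58
tool_pos: [0.506, -0.4355, 0.1713]
eef_rot: [0.977, 0.215, 0.004, 0.005]
contact_force: [0.0, 0.1, -1.2]
opening: 0.499
finger_force: 0.0
```

```bash
python3 go.py .464 .1083 .15 40
```

```text
t 6.58 pos [ 0.506  -0.4355  0.1713] yaw 24.8 q [ 0.75  0.82 -0.2   1.5   0.2   0.83 -0.66] F [ 0.   0.1 -1.2] open 0.499
TURN [ 0.0123 -0.0045 -0.2657] then SHIFT [ 0.3174 -0.4436  0.0213]
```

servo_tool:
  translation:
    - [0.019,-0.051,0]
    - [0.019,-0.051,0]
    - [0.019,-0.051,0]
    - [0.019,-0.051,0]
    - [0.019,-0.051,0]
    - [0.019,-0.051,0]
    - [0.019,-0.051,0]
    - [0.019,-0.051,0]
    - [0.019,-0.051,0]
    - [0.019,-0.051,0]
  turn:
    - [0.0123,-0.0045,0]
    - [0,0,0]
    - [0,0,0]
    - [0,0,0]
    - [0,0,0]
    - [0,0,0]
    - [0,0,0]
    - [0,0,0]
    - [0,0,0]
    - [0,0,0]

```text
clock: 7.82
tool_pos: [0.4616, 0.1105, 0.1697]
eef_rot: [0.977, 0.215, -0.003, -0.004]
contact_force: [-0.1, 0.5, 0.2]
opening: 0.5
finger_force: 0.0
```

```bash
python3 go.py .464 .1083 .04 24.8; cat > snap.py <<'E'
import sys
from plant import optics
from h import *
tag=sys.argv[1]
for n in("top","side"): np.savez(f"{n}{tag}.npz",**optics.snapshot(n))
E
python3 snap.py 2; python3 - <<'E'
from h import *
for v in("top","side"):
    d=load(v+"2.npz")
    P=near(d,(.5025,-.433),.075,.081,.089);print(v,fit(P[:,:2],"r"),np.median(P[:,2]),len(P),P[:,:2].mean(0))
    A=np.c_[P[:,:2],np.ones(len(P))];print(np.linalg.lstsq(A,P[:,2],rcond=None)[0].round(3))
E
```

```text
t 7.83 pos [0.4616 0.1105 0.1697] yaw 24.8 q [-0.28  0.61 -0.07  2.08  0.07  0.46 -1.54] F [-0.1  0.5  0.2] open 0.5
TURN [-0.0083  0.0033 -0.0001] then SHIFT [0.0013 0.0031 0.1297]
top (array([ 0.50383402, -0.43153936]), np.float64(0.09020677610054584), 0, 0) 0.08451157141229121 525 [ 0.50478739 -0.43117235]
[-0.002  0.002  0.086]
side (array([ 0.49447382, -0.43016162]), np.float64(0.08117221471231459), 0, 0) 0.08572775172779802 115 [ 0.47619156 -0.42506496]
[-0.006  0.004  0.09 ]
```

The small lid is seated: its plate top is at 84.5 mm and level. Next is the large round lid.

servo_tool:
  translation:
    - [0,0,0.04]
    - [0,0,0.05]
    - [0,0,0.0397]
    - [0,0,0]
    - [0,0,0]
    - [0,0,0]
  turn:
    - [0,0,0]
    - [0,0,0]
    - [0,0,0]
    - [0,0,0]
    - [0,0,0]
    - [0,0,0]

```text
clock: 8.68
tool_pos: [0.4624, 0.1097, 0.0421]
eef_rot: [0.977, 0.214, -0.001, -0.004]
contact_force: [-0.7, 0.3, 0.8]
opening: 0.5
finger_force: 0.0
```

```bash
python3 go.py .464 .1083 .014 24.8
```

```text
t 8.68 pos [0.4624 0.1097 0.0421] yaw 24.8 q [-0.31  0.87 -0.03  2.15  0.1   0.13 -1.57] F [-0.7  0.3  0.8] open 0.5
TURN [-0.0078 -0.0002 -0.0005] then SHIFT [0.0009 0.002  0.0281]
```

servo_tool:
  translation:
    - [0.0009,0.002,0.01]
    - [0,0,0.01]
    - [0,0,0.008]
    - [0,0,0]
    - [0,0,0]
  turn:
    - [-0.0078,0,0]
    - [0,0,0]
    - [0,0,0]
    - [0,0,0]
    - [0,0,0]

```text
clock: 9.3
tool_pos: [0.4627, 0.1083, 0.0122]
eef_rot: [0.977, 0.215, -0.002, 0.0]
contact_force: [0.1, -0.6, 0.6]
opening: 0.5
finger_force: 0.0
```

servo_tool:
  translation:
    - [0,0,0]
    - [0,0,0]
    - [0,0,0]
    - [0,0,0]
    - [0,0,0]
  turn:
    - [0,0,0]
    - [0,0,0]
    - [0,0,0]
    - [0,0,0]
    - [0,0,0]
  grip: 0
  grip_force: 30

```text
clock: 9.93
tool_pos: [0.463, 0.1083, 0.0126]
eef_rot: [0.977, 0.215, -0.001, 0.0]
contact_force: [0.5, -0.1, -0.5]
opening: 0.26
finger_force: 30.0
```

servo_tool:
  translation:
    - [0,0,-0.02]
    - [0,0,-0.04]
    - [0,0,-0.05]
    - [0,0,-0.03]
    - [0,0,0]
    - [0,0,0]
  turn:
    - [0,0,0]
    - [0,0,0]
    - [0,0,0]
    - [0,0,0]
    - [0,0,0]
    - [0,0,0]

```text
clock: 10.68
tool_pos: [0.4627, 0.1083, 0.1519]
eef_rot: [0.977, 0.215, -0.002, 0.0]
contact_force: [-1.0, -0.7, -0.9]
opening: 0.261
finger_force: 30.0
```

```bash
python3 go.py .6812 .1015 .15 24.8
```

```text
t 10.68 pos [0.4627 0.1083 0.1519] yaw 24.8 q [-0.29  0.65 -0.06  2.09  0.09  0.41 -1.56] F [-1.  -0.7 -0.9] open 0.261
TURN [-0.0007  0.0039  0.0002] then SHIFT [0.1955 0.0979 0.0019]
```

servo_tool:
  translation:
    - [0.039,0.0195,0]
    - [0.039,0.0195,0]
    - [0.039,0.0195,0]
    - [0.039,0.0195,0]
    - [0.039,0.0195,0]
    - [0,0,0]
    - [0,0,0]
  turn:
    - [0,0,0]
    - [0,0,0]
    - [0,0,0]
    - [0,0,0]
    - [0,0,0]
    - [0,0,0]
    - [0,0,0]

```text
clock: 11.55
tool_pos: [0.6791, 0.1017, 0.1498]
eef_rot: [0.977, 0.215, -0.004, -0.0]
contact_force: [-0.4, -0.9, -1.5]
opening: 0.268
finger_force: 30.0
```

```bash
python3 go.py .6805 .1015 .079 24.8
```

```text
t 11.55 pos [0.6791 0.1017 0.1498] yaw 24.8 q [-0.17  0.88 -0.09  1.43  0.09  0.85 -1.42] F [-0.4 -0.9 -1.5] open 0.268
TURN [-0.0019  0.0072  0.0003] then SHIFT [0.0011 0.0008 0.0708]
```

servo_tool:
  translation:
    - [0.001,0.001,0.02]
    - [0,0,0.025]
    - [0,0,0.015]
    - [0,0,0.008]
    - [0,0,0.002]
    - [0,0,0]
    - [0,0,0]
  turn:
    - [0,0.004,0]
    - [0,0,0]
    - [0,0,0]
    - [0,0,0]
    - [0,0,0]
    - [0,0,0]
    - [0,0,0]

```text
clock: 12.42
tool_pos: [0.6831, 0.1014, 0.0828]
eef_rot: [0.977, 0.215, 0.001, -0.0]
contact_force: [0.4, 0.2, -0.5]
opening: 0.26
finger_force: 30.0
```

servo_tool:
  translation:
    - [-0.0023,-0.001,0]
    - [0,0,0.003]
    - [0,0,0.003]
    - [0,0,0]
    - [0,0,0]
  turn:
    - [0,0,0]
    - [0,0,0]
    - [0,0,0]
    - [0,0,0]
    - [0,0,0]

```text
clock: 13.05
tool_pos: [0.68, 0.1013, 0.0767]
eef_rot: [0.977, 0.215, 0.001, -0.0]
contact_force: [-1.7, -0.4, 6.3]
opening: 0.263
finger_force: 30.0
```

servo_tool:
  translation:
    - [0,0,0]
    - [0,0,0]
    - [0,0,0]
    - [0,0,-0.03]
    - [0,0,-0.05]
    - [0,0,0]
  turn:
    - [0,0,0]
    - [0,0,0]
    - [0,0,0]
    - [0,0,0]
    - [0,0,0]
    - [0,0,0]
  grip: 0.5

```text
clock: 13.8
tool_pos: [0.6831, 0.1017, 0.1604]
eef_rot: [0.977, 0.215, 0.005, -0.0]
contact_force: [0.3, -0.3, -0.4]
opening: 0.502
finger_force: 0.0
```

```bash
python3 go.py .616 .2777 .15 -10
```

```text
t 13.8 pos [0.6831 0.1017 0.1604] yaw 24.8 q [-0.17  0.86 -0.09  1.43  0.09  0.84 -1.42] F [ 0.3 -0.3 -0.4] open 0.502
TURN [-0.0015 -0.0103  0.607 ] then SHIFT [-0.0967 -0.1617  0.0104]
```

servo_tool:
  translation:
    - [0,0,0]
    - [0,0,0]
    - [0,0,0]
    - [0,0,0]
    - [-0.024,-0.0405,0]
    - [-0.024,-0.0405,0]
    - [-0.024,-0.0405,0]
    - [-0.024,-0.0405,0.01]
    - [0,0,0]
    - [0,0,0]
  turn:
    - [0,-0.004,0.152]
    - [0,0,0.152]
    - [0,0,0.152]
    - [0,0,0.151]
    - [0,0,0]
    - [0,0,0]
    - [0,0,0]
    - [0,0,0]
    - [0,0,0]
    - [0,0,0]

```text
clock: 15.05
tool_pos: [0.6134, 0.2763, 0.1454]
eef_rot: [0.996, -0.087, -0.002, 0.001]
contact_force: [0.8, -1.2, -0.4]
opening: 0.495
finger_force: 0.0
```

```bash
python3 go.py .616 .2777 .0135 -10; python3 snap.py 3; python3 - <<'E'
from h import *
for v in("top","side"):
    d=load(v+"3.npz")
    P=near(d,(.6812,.1015),.09,.071,.079);print(v,fit(P[:,:2],"r"),np.median(P[:,2]),len(P),P[:,:2].mean(0))
    A=np.c_[P[:,:2],np.ones(len(P))];print(np.linalg.lstsq(A,P[:,2],rcond=None)[0].round(3))
E
```

```text
t 15.05 pos [0.6134 0.2763 0.1454] yaw -10.0 q [-0.55  0.87  0.11  1.49 -0.12  0.79 -2.14] F [ 0.8 -1.2 -0.4] open 0.495
TURN [0.0027 0.0029 0.0003] then SHIFT [ 0.0024 -0.0018  0.1319]
top (array([0.6813366 , 0.10312711]), np.float64(0.12615244003644466), 0, 0) 0.07498821833873767 1051 [0.680373   0.10325031]
[-0.002  0.     0.077]
side (array([0.66149073, 0.0896261 ]), np.float64(0.0977583905649722), 0, 0) 0.07587324033111677 75 [0.65466584 0.07216195]
[-0.011 -0.012  0.084]
```

The large lid is seated too (75.0 mm, level). Next is the oblong lid.

servo_tool:
  translation:
    - [0.0024,-0.0018,0.04]
    - [0,0,0.05]
    - [0,0,0.025]
    - [0,0,0.01]
    - [0,0,0]
    - [0,0,0]
  turn:
    - [0,0,0]
    - [0,0,0]
    - [0,0,0]
    - [0,0,0]
    - [0,0,0]
    - [0,0,0]

```text
clock: 15.9
tool_pos: [0.617, 0.2787, 0.0226]
eef_rot: [0.996, -0.087, -0.0, -0.0]
contact_force: [0.5, -0.3, 1.1]
opening: 0.498
finger_force: 0.0
```

```bash
python3 go.py .616 .2777 .0135 -10
```

```text
t 15.9 pos [0.617  0.2787 0.0226] yaw -10.0 q [-0.54  1.04  0.09  1.52 -0.13  0.59 -2.13] F [ 0.5 -0.3  1.1] open 0.498
TURN [-0.0005  0.0003 -0.0002] then SHIFT [-0.0009  0.0011  0.0091]
```

servo_tool:
  translation:
    - [-0.001,0.001,0.004]
    - [0,0,0.005]
    - [0,0,0]
    - [0,0,0]
  turn:
    - [0,0,0]
    - [0,0,0]
    - [0,0,0]
    - [0,0,0]

```text
clock: 16.4
tool_pos: [0.6146, 0.2778, 0.0121]
eef_rot: [0.996, -0.087, -0.001, 0.0]
contact_force: [0.1, 0.2, -0.1]
opening: 0.501
finger_force: 0.0
```

servo_tool:
  translation:
    - [0,0,0]
    - [0,0,0]
    - [0,0,0]
    - [0,0,0]
    - [0,0,0]
    - [0,0,0]
  turn:
    - [0,0,0]
    - [0,0,0]
    - [0,0,0]
    - [0,0,0]
    - [0,0,0]
    - [0,0,0]
  grip: 0

```text
clock: 17.15
tool_pos: [0.6145, 0.2776, 0.0121]
eef_rot: [0.996, -0.087, -0.001, 0.0]
contact_force: [0.4, -0.9, 1.2]
opening: 0.178
finger_force: 30.0
```

servo_tool:
  translation:
    - [0,0,-0.02]
    - [0,0,-0.04]
    - [0,0,-0.05]
    - [0,0,-0.04]
    - [0,0,0]
    - [0,0,0]
  turn:
    - [0,0,0]
    - [0,0,0]
    - [0,0,0]
    - [0,0,0]
    - [0,0,0]
    - [0,0,0]

```text
clock: 17.9
tool_pos: [0.6143, 0.2779, 0.1621]
eef_rot: [0.996, -0.087, -0.002, 0.0]
contact_force: [-0.3, -0.0, -1.0]
opening: 0.176
finger_force: 30.0
```

```bash
python3 go.py .6147 -.281 .16 104.5 full
```

```text
t 17.9 pos [0.6143 0.2779 0.1621] yaw -10.0 q [-0.55  0.85  0.12  1.48 -0.12  0.83 -2.14] F [-0.3 -0.  -1. ] open 0.176
TURN [-0.0028  0.0032 -1.9978] then SHIFT [-0.5412 -0.1396  0.0021]
```

servo_tool:
  translation:
    - [0,0,0]
    - [0,0,0]
    - [0,0,0]
    - [0,0,0]
    - [0,0,0]
    - [0,0,0]
    - [0,0,0]
    - [0,0,0]
    - [0,0,0]
    - [0,0,0]
  turn:
    - [0,0,-0.18]
    - [0,0,-0.18]
    - [0,0,-0.18]
    - [0,0,-0.18]
    - [0,0,-0.18]
    - [0,0,-0.18]
    - [0,0,-0.18]
    - [0,0,-0.18]
    - [0,0,-0.18]
    - [0,0,-0.18]

```text
clock: 19.15
tool_pos: [0.6138, 0.2773, 0.1601]
eef_rot: [0.685, 0.728, -0.003, -0.002]
contact_force: [0.9, 0.7, -1.3]
opening: 0.174
finger_force: 30.0
```

servo_tool:
  translation:
    - [0,0,0]
    - [0,0,0]
    - [0,0,0]
    - [0,0,0]
  turn:
    - [0,0,-0.1]
    - [0,0,-0.098]
    - [0,0,0]
    - [0,0,0]

```text
clock: 19.65
tool_pos: [0.6144, 0.2776, 0.1611]
eef_rot: [0.613, 0.79, -0.002, -0.001]
contact_force: [-0.6, 0.6, -1.2]
opening: 0.175
finger_force: 30.0
```

```bash
python3 go.py .615 -.2825 .16 104.5 full
```

```text
t 19.65 pos [0.6144 0.2776 0.1611] yaw 104.4 q [-0.27  0.87 -0.44  1.46  0.42  0.91 -0.59] F [-0.6  0.6 -1.2] open 0.175
TURN [-0.0045 -0.0001 -0.0014] then SHIFT [-0.5424 -0.1397  0.0011]
```

servo_tool:
  translation:
    - [-0.045,-0.0116,0]
    - [-0.045,-0.0116,0]
    - [-0.045,-0.0116,0]
    - [-0.045,-0.0116,0]
    - [-0.045,-0.0116,0]
    - [-0.045,-0.0116,0]
    - [-0.045,-0.0116,0]
    - [-0.045,-0.0116,0]
    - [-0.045,-0.0116,0]
    - [-0.045,-0.0116,0]
  turn:
    - [0,0,0]
    - [0,0,0]
    - [0,0,0]
    - [0,0,0]
    - [0,0,0]
    - [0,0,0]
    - [0,0,0]
    - [0,0,0]
    - [0,0,0]
    - [0,0,0]

```text
clock: 20.9
tool_pos: [0.6151, -0.1883, 0.1621]
eef_rot: [0.613, 0.79, -0.001, -0.001]
contact_force: [0.1, -0.2, -1.2]
opening: 0.181
finger_force: 30.0
```

servo_tool:
  translation:
    - [-0.045,-0.0116,0]
    - [-0.045,-0.0116,0]
    - [0,0,0.02]
    - [0,0,0]
    - [0,0,0]
    - [0,0,0]
  turn:
    - [0,0,0]
    - [0,0,0]
    - [0,0,0]
    - [0,0,0]
    - [0,0,0]
    - [0,0,0]

```text
clock: 21.65
tool_pos: [0.6161, -0.2783, 0.143]
eef_rot: [0.611, 0.791, -0.001, -0.001]
contact_force: [-0.7, 0.2, -1.6]
opening: 0.179
finger_force: 30.0
```

```bash
python3 go.py .615 -.2825 .0735 104.5 full; python3 - <<'E'
from plant import optics
from h import *
ims=[]
for n in("top","side"):
    d=optics.snapshot(n);u=proj(d,[.615,-.281,.1])[0].astype(int)
    ims.append(cv2.resize(d["img"][max(0,u[1]-60):u[1]+60,u[0]-60:u[0]+60,::-1],(400,400),interpolation=2))
cv2.imwrite("pics/p2.png",np.hstack(ims))
E
```

```text
t 21.65 pos [ 0.6161 -0.2783  0.143 ] yaw 104.6 q [ 0.61  0.91 -0.51  1.47  0.51  0.9   0.2 ] F [-0.7  0.2 -1.6] open 0.179
TURN [-0.0016 -0.0003  0.0019] then SHIFT [-0.0038 -0.0021  0.0695]
```

View pics/p2.png

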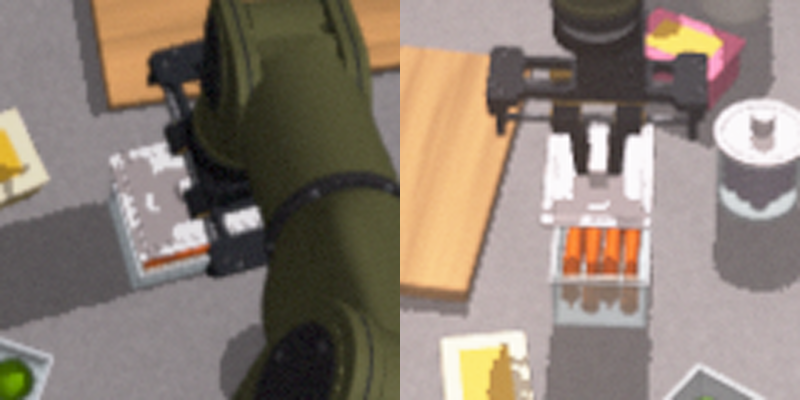

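The oblong lid is held square above the carrot box.

servo_tool:
  translation:
    - [-0.0038,-0.002,0.02]
    - [0,0,0.025]
    - [0,0,0.012]
    - [0,0,0.006]
    - [0,0,0.003]
    - [0,0,0]
    - [0,0,0]
  turn:
    - [0,0,0]
    - [0,0,0]
    - [0,0,0]
    - [0,0,0]
    - [0,0,0]
    - [0,0,0]
    - [0,0,0]

```text
clock: 22.62
tool_pos: [0.6146, -0.2841, 0.077]
eef_rot: [0.612, 0.791, -0.001, -0.0]
contact_force: [-0.2, -0.2, -0.9]
opening: 0.179
finger_force: 30.0
```

```bash
python3 go.py .615 -.2825 .0712 104.5 full
```

```text
t 22.62 pos [ 0.6146 -0.2841  0.077 ] yaw 104.5 q [ 0.6   0.99 -0.47  1.5   0.56  0.79  0.17] F [-0.2 -0.2 -0.9] open 0.179
TURN [-0.0017  0.0003 -0.0001] then SHIFT [0.0014 0.0007 0.0058]
```

servo_tool:
  translation:
    - [0.0014,0.0007,0.002]
    - [0,0,0.0025]
    - [0,0,0.001]
    - [0,0,0]
    - [0,0,0]
  turn:
    - [0,0,0]
    - [0,0,0]
    - [0,0,0]
    - [0,0,0]
    - [0,0,0]

```text
clock: 23.25
tool_pos: [0.6146, -0.2823, 0.0711]
eef_rot: [0.612, 0.791, -0.001, -0.001]
contact_force: [-1.9, 1.3, 3.9]
opening: 0.181
finger_force: 30.0
```

servo_tool:
  translation:
    - [0,0,0]
    - [0,0,0]
    - [0,0,0]
    - [0,0,-0.03]
    - [0,0,-0.05]
    - [0,0,0]
  turn:
    - [0,0,0]
    - [0,0,0]
    - [0,0,0]
    - [0,0,0]
    - [0,0,0]
    - [0,0,0]
  grip: 0.5

```text
clock: 24.0
tool_pos: [0.6181, -0.2828, 0.1551]
eef_rot: [0.612, 0.791, 0.001, 0.003]
contact_force: [1.3, 0.3, -0.6]
opening: 0.503
finger_force: 0.0
```

```bash
python3 go.py .511 .457 .16 130 full
```

```text
t 24.0 pos [ 0.6181 -0.2828  0.1551] yaw 104.5 q [ 0.62  0.89 -0.51  1.45  0.5   0.92  0.21] F [ 1.3  0.3 -0.6] open 0.503
TURN [ 0.0044  0.0049 -0.4455] then SHIFT [ 0.6355  0.3935 -0.0049]
```

servo_tool:
  translation:
    - [0,0,0]
    - [0,0,0]
    - [0,0,0]
    - [0.049,0.0303,0]
    - [0.049,0.0303,0]
    - [0.049,0.0303,0]
    - [0.049,0.0303,0]
    - [0.049,0.0303,0]
    - [0.049,0.0303,0]
    - [0.049,0.0303,0]
  turn:
    - [0,0,-0.1485]
    - [0,0,-0.1485]
    - [0,0,-0.1485]
    - [0,0,0]
    - [0,0,0]
    - [0,0,0]
    - [0,0,0]
    - [0,0,0]
    - [0,0,0]
    - [0,0,0]

```text
clock: 25.25
tool_pos: [0.556, 0.1184, 0.1501]
eef_rot: [0.422, 0.906, -0.001, -0.001]
contact_force: [-0.2, 0.5, 0.2]
opening: 0.5
finger_force: 0.0
```

servo_tool:
  translation:
    - [0.049,0.0303,0]
    - [0.049,0.0303,0]
    - [0.049,0.0303,0]
    - [0.049,0.0303,0]
    - [0.049,0.0303,0]
    - [0.047,0.0303,0]
    - [0,0,0]
    - [0,0,0]
  turn:
    - [0,0,0]
    - [0,0,0]
    - [0,0,0]
    - [0,0,0]
    - [0,0,0]
    - [0,0,0]
    - [0,0,0]
    - [0,0,0]

```text
clock: 26.25
tool_pos: [0.5079, 0.4562, 0.1496]
eef_rot: [0.422, 0.906, -0.002, -0.001]
contact_force: [0.9, -0.8, -0.2]
opening: 0.499
finger_force: 0.0
```

```bash
python3 go.py .511 .457 .0135 130 full;python3 snap.py 4; python3 - <<'E'
from h import *
for v in("top","side"):
    d=load(v+"4.npz")
    P=near(d,(.6147,-.281),.09,.066,.074);print(v,fit(P[:,:2],"s"),np.median(P[:,2]),len(P),P[:,:2].mean(0))
    A=np.c_[P[:,:2],np.ones(len(P))];print(np.linalg.lstsq(A,P[:,2],rcond=None)[0].round(3))
    P=near(d,(.4585,-.089),.08,.056,.064);print(v,fit(P[:,:2],"s"))
E
```

```text
t 26.25 pos [0.5079 0.4562 0.1496] yaw 130.0 q [-0.54  0.91 -0.53  1.44  0.51  0.94 -0.51] F [ 0.9 -0.8 -0.2] open 0.499
TURN [-0.0041 -0.0001  0.0006] then SHIFT [-0.0014  0.0029  0.1361]
top (array([ 0.61599803, -0.27842531]), 0.13804161548614502, 0.09454567730426788, -75.31952381134033) 0.0696110961254764 1021 [ 0.61579975 -0.27829116]
[-0.001 -0.001  0.07 ]
top (array([ 0.45947886, -0.08881143]), 0.09974009543657303, 0.09951180964708328, 69.89811706542969)
side (array([0., 0.]), 0.0, 0.0, 0.0) nan 0 [nan nan]
[0. 0. 0.]
side (array([ 0.45636493, -0.08906557]), 0.10324956476688385, 0.10145630687475204, 69.76741790771484)
  return _methods._mean(a, axis=axis, dtype=dtype,
  ret = ret.dtype.type(ret / rcount)
<stdin>:4: RuntimeWarning: Mean of empty slice.
  ret = um.true_divide(
```

The oblong lid is seated (69.6 mm, level). Next is the square lid.

servo_tool:
  translation:
    - [-0.0014,0.0029,0.04]
    - [0,0,0.05]
    - [0,0,0.025]
    - [0,0,0.012]
    - [0,0,0]
    - [0,0,0]
  turn:
    - [0,0,0]
    - [0,0,0]
    - [0,0,0]
    - [0,0,0]
    - [0,0,0]
    - [0,0,0]

```text
clock: 27.1
tool_pos: [0.5116, 0.4585, 0.0253]
eef_rot: [0.423, 0.906, 0.0, -0.001]
contact_force: [0.7, -0.2, 0.1]
opening: 0.495
finger_force: 0.0
```

```bash
python3 go.py .511 .457 .0135 130 full
```

```text
t 27.1 pos [0.5116 0.4585 0.0253] yaw 130.0 q [-0.57  1.07 -0.45  1.47  0.6   0.74 -0.58] F [ 0.7 -0.2  0.1] open 0.495
TURN [ 0.0001 -0.0018 -0.0002] then SHIFT [-0.0007 -0.0014  0.0118]
```

servo_tool:
  translation:
    - [-0.0007,-0.0014,0.006]
    - [0,0,0.006]
    - [0,0,0]
    - [0,0,0]
  turn:
    - [0,0,0]
    - [0,0,0]
    - [0,0,0]
    - [0,0,0]

```text
clock: 27.6
tool_pos: [0.51, 0.4565, 0.0117]
eef_rot: [0.422, 0.906, -0.001, -0.001]
contact_force: [0.8, -0.1, -0.1]
opening: 0.501
finger_force: 0.1
```

servo_tool:
  translation:
    - [0,0,0]
    - [0,0,0]
    - [0,0,0]
    - [0,0,0]
    - [0,0,0]
    - [0,0,0]
  turn:
    - [0,0,0]
    - [0,0,0]
    - [0,0,0]
    - [0,0,0]
    - [0,0,0]
    - [0,0,0]
  grip: 0

```text
clock: 28.35
tool_pos: [0.5101, 0.4565, 0.0118]
eef_rot: [0.422, 0.906, -0.001, -0.001]
contact_force: [-0.2, 0.1, -0.4]
opening: 0.175
finger_force: 30.0
```

servo_tool:
  translation:
    - [0,0,-0.02]
    - [0,0,-0.04]
    - [0,0,-0.05]
    - [0,0,-0.04]
    - [0,0,0]
    - [0,0,0]
  turn:
    - [0,0,0]
    - [0,0,0]
    - [0,0,0]
    - [0,0,0]
    - [0,0,0]
    - [0,0,0]

```text
clock: 29.1
tool_pos: [0.5104, 0.456, 0.162]
eef_rot: [0.422, 0.906, -0.001, -0.001]
contact_force: [0.2, -0.6, -1.2]
opening: 0.176
finger_force: 30.0
```

```bash
python3 go.py .4585 -.089 .16 159.8 full
```

```text
t 29.1 pos [0.5104 0.456  0.162 ] yaw 130.0 q [-0.54  0.9  -0.53  1.42  0.51  0.96 -0.5 ] F [ 0.2 -0.6 -1.2] open 0.176
TURN [-0.0024 -0.0016 -0.5196] then SHIFT [-0.1395 -0.5294  0.002 ]
```

servo_tool:
  translation:
    - [0,0,0]
    - [0,0,0]
    - [0,0,0]
    - [-0.0127,-0.0481,0]
    - [-0.0127,-0.0481,0]
    - [-0.0127,-0.0481,0]
    - [-0.0127,-0.0481,0]
    - [-0.0127,-0.0481,0]
    - [-0.0127,-0.0481,0]
    - [-0.0127,-0.0481,0]
  turn:
    - [0,0,-0.1732]
    - [0,0,-0.1732]
    - [0,0,-0.1732]
    - [0,0,0]
    - [0,0,0]
    - [0,0,0]
    - [0,0,0]
    - [0,0,0]
    - [0,0,0]
    - [0,0,0]

```text
clock: 30.35
tool_pos: [0.4765, 0.1077, 0.161]
eef_rot: [0.175, 0.985, -0.001, -0.002]
contact_force: [1.3, -0.2, -0.4]
opening: 0.177
finger_force: 30.0
```

servo_tool:
  translation:
    - [-0.0127,-0.0481,0]
    - [-0.0127,-0.0481,0]
    - [-0.0127,-0.0481,0]
    - [-0.0127,-0.0481,0]
    - [0,0,0.03]
    - [0,0,0]
    - [0,0,0]
  turn:
    - [0,0,0]
    - [0,0,0]
    - [0,0,0]
    - [0,0,0]
    - [0,0,0]
    - [0,0,0]
    - [0,0,0]

```text
clock: 31.22
tool_pos: [0.4588, -0.0871, 0.1323]
eef_rot: [0.174, 0.985, -0.0, -0.002]
contact_force: [0.1, -0.5, -1.0]
opening: 0.18
finger_force: 30.0
```

```bash
python3 go.py .4585 -.089 .0655 159.8 full
```

```text
t 31.23 pos [ 0.4588 -0.0871  0.1323] yaw 159.9 q [ 0.48  0.75 -0.64  2.11  0.85  0.57  0.43] F [ 0.1 -0.5 -1. ] open 0.18
TURN [-0.0007 -0.0032  0.002 ] then SHIFT [-0.0004 -0.0019  0.0668]
```

servo_tool:
  translation:
    - [-0.0004,-0.0015,0.02]
    - [0,0,0.02]
    - [0,0,0.012]
    - [0,0,0.006]
    - [0,0,0.003]
    - [0,0,0]
    - [0,0,0]
  turn:
    - [0,0,0.001]
    - [0,0,0]
    - [0,0,0]
    - [0,0,0]
    - [0,0,0]
    - [0,0,0]
    - [0,0,0]

```text
clock: 32.1
tool_pos: [0.4587, -0.0898, 0.0715]
eef_rot: [0.176, 0.984, -0.0, -0.001]
contact_force: [0.0, -0.4, -1.6]
opening: 0.178
finger_force: 30.0
```

```bash
python3 go.py .4585 -.089 .0658 159.8 full
```

```text
t 32.1 pos [ 0.4587 -0.0898  0.0715] yaw 159.7 q [ 0.39  0.84 -0.48  2.15  1.04  0.41  0.26] F [ 0.  -0.4 -1.6] open 0.178
TURN [-0.0011 -0.0017 -0.0011] then SHIFT [0.0005 0.0007 0.0057]
```

servo_tool:
  translation:
    - [0.0005,0.0007,0.002]
    - [0,0,0.0025]
    - [0,0,0.001]
    - [0,0,0]
    - [0,0,0]
  turn:
    - [0,0,0]
    - [0,0,0]
    - [0,0,0]
    - [0,0,0]
    - [0,0,0]

```text
clock: 32.72
tool_pos: [0.4581, -0.089, 0.0657]
eef_rot: [0.176, 0.984, -0.0, -0.001]
contact_force: [0.2, -0.6, 0.6]
opening: 0.179
finger_force: 30.0
```

servo_tool:
  translation:
    - [0,0,0]
    - [0,0,0]
    - [0,0,0]
    - [0,0,-0.03]
    - [0,0,-0.06]
    - [0,0,-0.06]
    - [0,0,-0.05]
    - [0,0,0]
  turn:
    - [0,0,0]
    - [0,0,0]
    - [0,0,0]
    - [0,0,0]
    - [0,0,0]
    - [0,0,0]
    - [0,0,0]
    - [0,0,0]
  grip: 0.5

```text
clock: 33.72
tool_pos: [0.4609, -0.0887, 0.2688]
eef_rot: [0.176, 0.984, -0.0, 0.002]
contact_force: [0.5, -1.1, -0.1]
opening: 0.502
finger_force: 0.0
```

servo_tool:
  translation:
    - [0,0.05,0]
    - [0,0.05,0]
    - [0,0.05,0]
    - [0,0.05,0]
    - [0,0.05,0]
    - [0,0,0]
    - [0,0,0]
  turn:
    - [0,0,0]
    - [0,0,0]
    - [0,0,0]
    - [0,0,0]
    - [0,0,0]
    - [0,0,0]
    - [0,0,0]

```text
clock: 34.6
tool_pos: [0.5446, 0.1443, 0.2638]
eef_rot: [0.176, 0.984, -0.002, -0.002]
contact_force: [0.6, -0.7, 1.2]
opening: 0.501
finger_force: 0.0
```

```bash
python3 snap.py 5; python3 - <<'E'
from h import *
d=load("top5.npz");d0=load("top0.npz")
for n,c,H,R,s in(("BRL",(.6812,.1015),.075,.09,"r"),("BRS",(.5025,-.433),.085,.075,"r"),("BSQ",(.4585,-.089),.065,.08,"s"),("BRE",(.6147,-.281),.07,.09,"s")):
    P=near(d,c,R,H-.004,H+.004);print(n,fit(P[:,:2],s),np.median(P[:,2]),len(P))
    A=np.c_[P[:,:2],np.ones(len(P))];print(np.linalg.lstsq(A,P[:,2],rcond=None)[0].round(3))
for n,c,H in(("jar",(.368,.2715),.085),("butter",(.661,-.089),.049)):
    for e in(d0,d): P=near(e,c,.07,H-.006,H+.006);print(n,P[:,:2].mean(0),np.median(P[:,2]))
cv2.imwrite("pics/e.png",d["img"][...,::-1])
s=load("side5.npz");cv2.imwrite("pics/es.png",cv2.resize(s["img"][100:380,180:460,::-1],(600,600)))
E
```

```text
BRL (array([0.69275919, 0.09740323]), np.float64(0.10725640515604852), 0, 0) 0.0746406811506106 468
[-0.014  0.004  0.084]
BRS (array([ 0.50364876, -0.4315585 ]), np.float64(0.0902953069116585), 0, 0) 0.08441628519338726 554
[-0.002  0.004  0.087]
BSQ (array([0., 0.]), 0.0, 0.0, 0.0) nan 0
[0. 0. 0.]
BRE (array([ 0.6156919 , -0.27836645]), 0.13900421559810638, 0.09487809240818024, -75.3097677230835) 0.06943987652527964 1002
[-0.001  0.001  0.071]
jar [0.37151309 0.27922693] 0.08480389051297697
jar [0.37144472 0.27985231] 0.08477038036226645
butter [ 0.66254024 -0.08981828] 0.04871391453382633
butter [ 0.66259631 -0.08994832] 0.04899508303464052
  return _methods._mean(a, axis=axis, dtype=dtype,
  ret = ret.dtype.type(ret / rcount)
```

View pics/es.png

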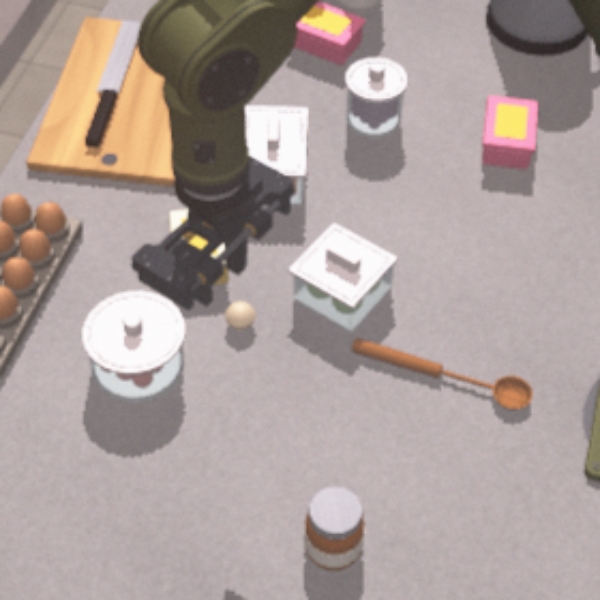

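All four lids look flat on their boxes, with the jar and tub undisturbed. The top camera can't see the square lid past the arm, so I'll check it in the side depth.

```bash
python3 - <<'E'
from h import *
d=load("side5.npz")
P=near(d,(.4575,-.09),.08,.061,.069);print(fit(P[:,:2],"s"),np.median(P[:,2]),len(P))
A=np.c_[P[:,:2],np.ones(len(P))];print(np.linalg.lstsq(A,P[:,2],rcond=None)[0].round(3))
E
python3 go.py .5 0 .3 160 | head -1
```

```text
(array([ 0.45815805, -0.08805694]), 0.1087973564863205, 0.10638956725597382, 69.05689239501953) 0.06562061491661166 701
[-0.002  0.001  0.067]
t 34.7 pos [0.5449 0.1434 0.2644] yaw 159.6 q [ 0.12  0.67 -0.8   1.7   0.55  1.01  0.34] F [ 0.2 -0.2  0.1] open 0.492
```

The square lid is seated: 65.6 mm against 65 expected, and level. Handing in.

```bash
python3 -c "
from plant import r
print(r.finish_job())"
```

```text
the job is handed in; nothing more can be done
None
```

I put all four lids on their matching containers and handed the job in at about 35 s; camera depth showed each lid level and down on its rim, but the hand-in returned no verdict.

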